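# Hold the shutter key switch over

### The job

The stockroom's roller shutter only runs while its key switch is held over. Take the blue-headed tubular key out of the wooden key block, push it fully home in the key switch on the grey control station against the sticky spring pins (wiggle it if it catches), turn it clockwise a quarter turn to the stop, and finish while still holding the key turned in your grip. Leave the other two keys, the red emergency stop, the spray can and the bin of fittings alone.

Things in the scene. Friction and masses are not known exactly. Their poses are not given: they have to be found in the camera images.
- key_blue_head (a point): centre of the flat blue head of the key to use, standing upright: 62 mm long, 32 g. z up along the key, x along the head's width towards the driving tab. Head 28 mm wide (x), 9 thick (y), 30 tall; grip it across the 9 mm. A white mark on top is on the tab's side. Below it: neck 8 mm across, collar 18 mm across (24 to 27 mm below this point; it rests on the block), barrel.
- key_blue_tip (a point): centre of the blue key's barrel end, which goes into the lock; axes as the head's point, 47 mm below it. Steel barrel 10 mm across, 20 mm long up to the collar. A tab 3 mm wide and tall stands out 3.6 mm from the barrel on the +x side, 3 to 6 mm above the tip.
- key_red_head (a point): centre of the head of the red key, a bystander of the same shape in the same block.
- key_yellow_head (a point): centre of the head of the yellow key, a bystander of the same shape in the same block.
- key_block: fixed light wooden block, 150 (x) by 46 (y) by 30 mm high, origin under its centre, +x away from the robot within 20 degrees. Holes along x, 45 mm apart, hold the three keys in any order, barrels 20 mm deep, heads in line with the row, tabs (white marks) towards +x. Heads span 42 to 72 mm above the bench. Lift a key straight up 25 mm or more to draw it out.
- station: fixed grey steel control station, 80 (x) by 220 (y) by 66 mm high, lying face up, origin under its centre, +x away from the robot within 20 degrees. On top: key switch at y = -62 mm (metal bezel 32 mm across in a blue ring, 10 mm proud), green lamp in the middle, red emergency stop at y = +62 mm.
- lock_face (a point): centre of the key switch's mouth, level with the bezel's top, 76 mm above the bench; axes as the station. The key goes straight down. Mouth dished: 18 mm across at the face, narrowing at 45 degrees to a 12 mm bore 3 mm down. A notch for the tab, 4.4 mm wide, flared at the top, opens towards +x (white mark on the station): turn the key's x to this x within about 6 degrees.
- lock_seat (a point): floor of the key switch's bore, 13 mm below its face, where the barrel bottoms hard. From 7 mm down spring pins push the key back with 5 N, rising to about 9 N, plus up to 3 N of stiction. A fixed lip lets the key turn only when its tip is within about 1.5 mm of this floor; once turned, the tab is caught under the lip and the pins cannot push it out.
- key_switch (a joint): angle of the lock's rotor, rad: 0 at rest, grows clockwise seen from above to a hard stop at 1.57. A light spring (0.02 N m at rest, 0.06 N m at the stop) turns it back when the key is let go. The key has 0.1 to 0.2 rad of play in the rotor, so the hand turns 0.2 rad or so more than a quarter before the stop is felt.
- estop (a joint): travel of the red emergency stop, a mushroom 40 mm across whose top is 96 mm above the bench: 0 up, 0.006 m pressed.
- spray_can_mid (a point): half-way up a standing spray can, 54 mm across and 170 mm tall, a bystander.
- fittings_bin: grey stacking bin of brass fittings, 160 by 105 by 75 mm high, origin under its centre, a bystander.

How it is judged (in metres and radians):
On the way, in this order (a step that is already met when the one before it is completed fails the run):
1. the blue key is pushed home in the key switch (z of key_blue_tip in the frame of lock_face below -0.011 m and horizontal distance between key_blue_tip and lock_face below 0.003 m and angle between key_blue_tip's own z axis and vertical below 0.15 rad), for 0.1 s.
2. the key in the grip has turned the switch a quarter turn (value of joint key_switch above 1.2 rad and contact force between the fingers and key_blue above 2 N), for 0.3 s.
At the end, for the whole second after the job is handed in: The blue key is home in the switch (tip 9.5 mm or more below the face, within 3 mm of the axis, upright within 0.15 rad), the switch is held beyond 1.2 rad, the fingers grip the key with more than 2 N, and the other keys are within 10 mm of where they stood (all of step 2 and z of key_blue_tip in the frame of lock_face below -0.0095 m and horizontal distance between key_blue_tip and lock_face below 0.003 m and angle between key_blue_tip's own z axis and vertical below 0.15 rad and distance of each of key_red_head, key_yellow_head from where it was at the start of the episode below 0.01 m); the arm keeps its last pose, push and grip.
It fails at once if another key is disturbed (distance of any of key_red_head, key_yellow_head from where it was at the start of the episode above 0.012 m).
It fails at once if the emergency stop is pressed (value of joint estop above 0.004 m).
It fails at once if the spray can or the bin is pushed away (distance of any of spray_can_mid, fittings_bin from where it was at the start of the episode above 0.03 m).
It also fails if it takes over 64 s, if anything falls off the work surface, if the arm or the gripper's body presses on something with over 40 N, if the wrist force passes 120 N, or if a joint passes its speed limit or range.

### The arm

A 7-joint arm with a two-finger parallel gripper is mounted at the origin on the work surface. World frame = base frame: x ahead of the robot, y to its left, z up, the work surface at z = 0. Lengths are in mm, angles in rad, forces in N, time in s.
With the tool pointing down it reaches from about 400 to 925 mm from the base axis. Payload 5.6 kg.
Tool frame: the origin (TCP) lies between the finger pads; the fingertips stand 19 mm ahead of it and the grasp point (between the pads) is the TCP; z points along the fingers, y is the line along which they close (so a half turn about z gives the same grasp; the last joint's range is limited). The gripper opens to 85 mm and grips with 20 to 120 N. Pads are 22 mm wide; open, the fingers measure 114 mm over their backs; the gripper's body (76 mm by 85 mm) begins 54 mm behind the grasp point. The pads swing forward as they close: fully open they stand 13 mm farther back than shut.
Start: joints at [-1.291, 0.468, -0.012, 1.603, 0.006, 1.071, -0.056], TCP at [206.235, 616.421, 250.29] pointing down, gripper open.
Joint ranges: [-2.53, 2.53], [-0.31, 2.02], [-1.57, 1.55], [0.28, 2.44], [-1.29, 4.43], [0.15, 1.84], [-2.92, 2.92]. Speed limits (rad/s): [2.57, 2.57, 3.14, 3.14, 3.14, 3.14, 3.14].

### API

Orientations are given as a 3x3 rotation matrix whose columns are the frame's x, y, z axes.
In Python, from workcell import readout, vision, arm gives the robot as it stands.
- The arm moves only by the tool arm_command, never from a script. Its argument "targets" is a list of rows, each an object of numbers: "claw": the closure, from 0 (fully open) to 1 (shut); "dx", "dy", "dz": the shift along the tool's x, y, z in m; "wx", "wy", "wz": the turn, a rotation vector about the tool's x, y, z in rad. A call has 1 to 12 rows; each row is the pose to reach, as a shift and turn from the pose commanded when the call began, along the tool's axes at that moment; what a row does not reach only later rows make up. A row lasts 1/12 s, in which the tool goes at most 41.7 mm and 7.16 degrees, less where a joint would pass 70% of its speed; a pose out of reach is approached as far as the arm can. A call with a gripper value outside its range is refused whole. The fingers move at their own pace and stop on an object; "newtons" is the grip in N (left out, the last holds). Time passes only in rows, so rows that repeat a pose let the fingers close. It gives the time, the measured TCP pose, the force, the opening and the grip force at its end, in the units of the state.
- readout.sense(): the state, without advancing time (a new reading comes with each control period).
- vision.read_camera(name): name is "side" or "top"; returns a dict with "pixels" (400x640x3 uint8, red, green, blue), "z_map" (400x640 float32, mm along the optical axis (not along the pixel's ray), 0 where there is no reading), "K" (3x3 intrinsics, pixels), "xyz" and "attitude" of the camera in the world. Camera axes: x right, y down, z forward; pixel columns grow to the right and rows downward; lengths in mm; the calibration is good to about 2 mm. A picture is of the moment at which its call begins.
- arm.finish_job(): hands the job in; it is judged then, once.
The state is a dict: "t": time; "joint_pos": joint angles; "qvel": joint speeds; "joint_efforts": joint torques, N m; "ee_pos": TCP position; "ee_rot": TCP orientation; "force": force on the tool from outside, world axes, zero at the start; "wrist_torque": the same for the moment, N m; "width": finger opening in mm; "gripper_force": force on a finger pad.
Only numpy, scipy, OpenCV 4.12 (cv2) and the standard library are available. Lean on these libraries where they do the work, as an engineer would, in place of code of your own. Each camera call takes 0.05 s, during which the arm holds its last target. There are 200 camera calls.

## Working session

There is one attempt and no reset: what is moved stays moved. The work goes in short steps, Python scripts to look and compute and a tool call to move; the robot and the scene stay as the last step left them, time stands still between calls to the robot, and variables do not carry over. Pictures are saved under pics/ and viewed, at most 10 in all, crops included, and the job is handed in when it is done.

Besides the shell and the picture viewer there is one more tool, called after ">>>" as a command line: name --argument value ..., lists and objects as JSON in quotes. arm_command: Moves the arm, as the interface text tells. Its arguments: {"type":"object","properties":{"targets":{"type":"array","items":{"type":"object","properties":{"claw":{"type":"number"},"dx":{"type":"number"},"dy":{"type":"number"},"dz":{"type":"number"},"wx":{"type":"number"},"wy":{"type":"number"},"wz":{"type":"number"}}}},"newtons":{"type":"number"}},"required":["targets"]}

```bash
mkdir -p pics; cat > h.py <<'E'
import numpy as np, cv2
from workcell import readout, vision, arm
def cam(n):
    d=vision.read_camera(n); np.savez(f'{n}.npz',**d); return d
def pt(d,u,v,z=None):
    K=np.array(d['K']);R=np.array(d['attitude']);p=np.array(d['xyz'])
    zz=d['z_map'][int(round(v)),int(round(u))]
    r=R@np.linalg.inv(K)@np.array([u,v,1.])
    return p+r*zz if z is None else p+r*(z-p[2])/r[2]
E
python3 - <<'E'
from h import *
for n in ['top','side']:
    d=cam(n); print(n,d['K'],d['xyz'],d['attitude']); cv2.imwrite(f'pics/{n}0.png',d['pixels'][...,::-1])
s=readout.sense();print(s)
E
```

```text
top [[438.56370228   0.         318.31864881]
 [  0.         438.56370228 201.22712555]
 [  0.           0.           1.        ]] [ 529.0526313    91.40028666 1131.75390498] [[-0.00668026 -0.99553749  0.09413016]
 [-0.99993752  0.00580664 -0.00955191]
 [ 0.0089627  -0.09418809 -0.99551408]]
side [[371.8113229    0.         322.9321501 ]
 [  0.         371.8113229  202.50306108]
 [  0.           0.           1.        ]] [ 410.73273667 -623.68838708  829.01371713] [[ 0.959083   -0.1986949   0.20169315]
 [-0.2830416  -0.69017267  0.66599484]
 [ 0.00687332 -0.69583189 -0.71817181]]
{'t': 0.1, 'joint_pos': array([-1.29101364,  0.46830661, -0.01157935,  1.60350589,  0.00597134,
        1.07140239, -0.05623873]), 'qvel': array([ 0.00096153, -0.00220367,  0.00127326, -0.00239495, -0.00111167,
        0.00102036, -0.00035929]), 'joint_efforts': array([ 1.25445680e-03, -5.33525133e+01,  2.16237141e-02, -2.51966357e+01,
        1.14660978e-02,  4.26394618e-03,  1.57318988e-05]), 'ee_pos': array([206.10501579, 615.97409422, 249.43279559]), 'ee_rot': array([[-9.48344364e-01,  3.17242494e-01, -4.07687927e-04],
       [ 3.17242740e-01,  9.48343128e-01, -1.53456553e-03],
       [-1.00201352e-04, -1.58463261e-03, -9.99998739e-01]]), 'force': array([-1.13383607,  0.5239914 ,  0.9534019 ]), 'wrist_torque': array([-0.00055712,  0.02323228,  0.03810546]), 'gripper_force': 0.0, 'width': 85.31088609691346}
```

View pics/top0.png

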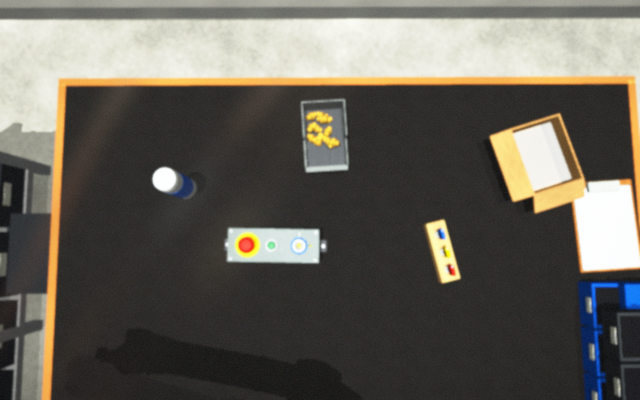

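View pics/side0.png

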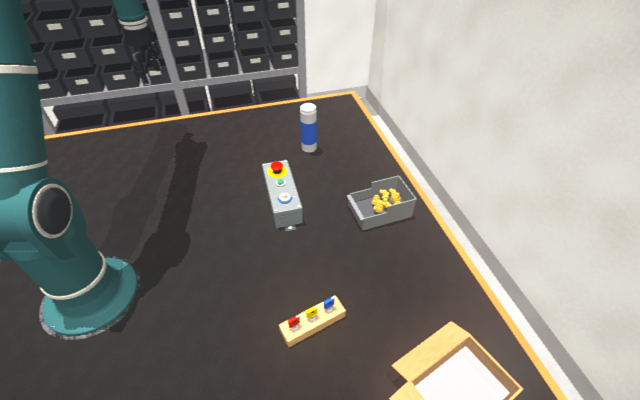

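The top view shows the station with the lock at (299,245), E-stop at (246,244), and the block with the blue key at (441,233), yellow (447,252) and red (451,270). The side view shows the lock at (285,198) and the blue key at (329,303). Next I'll enlarge these areas.

```bash
python3 - <<'E'
from h import *
t=np.load('top.npz')['pixels'][...,::-1]; s=np.load('side.npz')['pixels'][...,::-1]
f=lambda im,x,y,w,h,k:cv2.resize(im[y:y+h,x:x+w],None,fx=k,fy=k,interpolation=cv2.INTER_CUBIC)
a=np.hstack([f(t,270,220,64,50,6),f(t,416,215,64,50,6)][:2])   # 768x300
b=np.hstack([f(s,253,170,64,50,6),f(s,285,290,64,50,6)])
cv2.imwrite('pics/crop0.png',np.vstack([a,b]))
E
```

```text
(no output)
```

View pics/crop0.png

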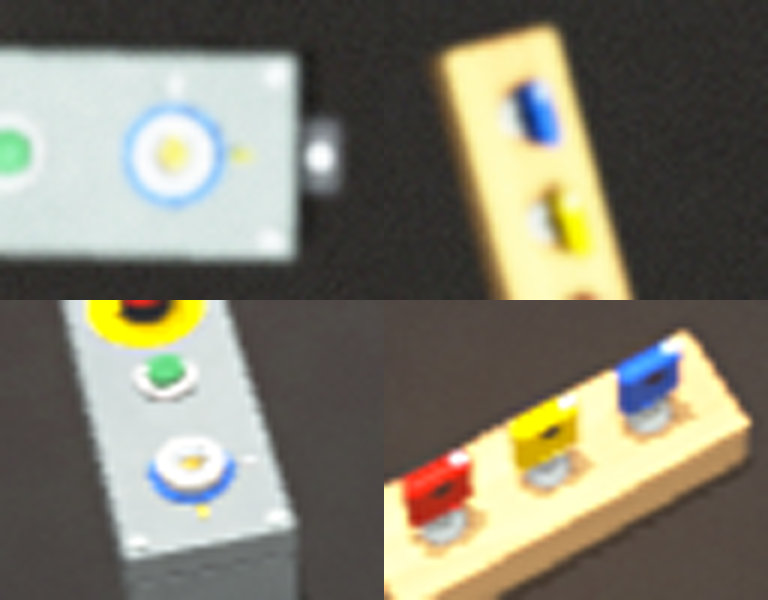

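```bash
cat >> h.py <<'E'
def hsvmask(d,h0,h1,smin,vmin):
    h=cv2.cvtColor(np.ascontiguousarray(d['pixels']),cv2.COLOR_RGB2HSV).astype(int)
    m=(h[...,1]>=smin)&(h[...,2]>=vmin)
    return m&(((h[...,0]>=h0)&(h[...,0]<=h1)) if h0<=h1 else ((h[...,0]>=h0)|(h[...,0]<=h1)))
def cen(m,b):
    x,y,w,hh=b; v,u=np.nonzero(m[y:y+hh,x:x+w]); return u.mean()+x,v.mean()+y,len(u),(u.min()+u.max())/2+x,(v.min()+v.max())/2+y
def tri(pts):
    A=np.zeros((3,3));b=np.zeros(3);L=[]
    for d,u,v in pts:
        r=np.array(d['attitude'])@np.linalg.inv(d['K'])@np.array([u,v,1.]);r/=np.linalg.norm(r)
        P=np.eye(3)-np.outer(r,r);A+=P;b+=P@np.array(d['xyz']);L.append((P,np.array(d['xyz'])))
    X=np.linalg.solve(A,b);return X,[np.linalg.norm(P@(X-c)) for P,c in L]
E
python3 - <<'E'
from h import *
T=dict(np.load('top.npz'));S=dict(np.load('side.npz'))
B={'blue':((100,125,120,60),(431,224,20,18),(320,290,20,22)),
'yel':((25,33,190,120),(438,244,18,16),(303,304,18,18)),
'red':((172,6,150,80),(442,262,18,16),(285,314,18,18)),
'estop':((172,6,180,80),(230,230,32,30),(265,155,25,22)),
'green':((55,85,60,60),(262,237,18,16),(272,176,16,14)),
'ring':((98,115,60,60),(286,230,26,30),(274,185,22,22))}
for k,(c,b1,b2) in B.items():
    r=[]
    for d,b in ((T,b1),(S,b2)):
        r.append(cen(hsvmask(d,*c),b))
    print(k,np.round(r,2).tolist(),[np.round(q,1) for q in tri([(T,*r[0][:2]),(S,*r[1][:2])])],
      {z:np.round(pt(T,*r[0][:2],z)[:2],1).tolist() for z in(60,70,76,95)})
# station outline in top, white bezel
for n,d,b in(('T',T,(286,230,26,30)),('S',S,(274,185,22,22))):
    h=cv2.cvtColor(d['pixels'],cv2.COLOR_RGB2HSV);m=(h[...,2]>235)&(h[...,1]<40)
    print('bezel',n,cen(m,b))
# depth checks
print(pt(T,320,250),pt(T,292,235),pt(T,441,226))
E
```

```text
blue [[441.06, 233.81, 31.0, 441.5, 233.5], [328.04, 302.43, 72.0, 328.5, 302.5]] [array([ 548.4, -218.4,   59.4]), array([0.3, 0.3])] {60: [548.7, -218.3], 70: [548.5, -215.4], 76: [548.4, -213.7], 95: [548.0, -208.2]}
yel [[446.67, 252.8, 30.0, 446.5, 252.0], [310.48, 310.12, 40.0, 311.0, 311.5]] [array([ 503.2, -228.8,   65.7]), array([0.6, 0.6])] {60: [502.5, -230.5], 70: [502.7, -227.5], 76: [502.9, -225.7], 95: [503.3, -220.0]}
red [[451.13, 270.23, 30.0, 451.0, 270.0], [293.16, 321.2, 82.0, 293.0, 321.5]] [array([ 460.7, -240.3,   58.9]), array([0.4, 0.4])] {60: [460.4, -239.9], 70: [461.0, -236.8], 76: [461.4, -234.9], 95: [462.6, -229.1]}
estop [[245.64, 244.2, 115.0, 245.5, 244.5], [276.17, 165.65, 83.0, 276.0, 165.5]] [array([526.1, 254.1,  87.9]), array([0.5, 0.5])] {60: [526.6, 258.3], 70: [526.6, 256.8], 76: [526.6, 255.8], 95: [526.7, 252.9]}
green [[271.07, 244.81, 42.0, 271.0, 245.0], [280.12, 181.0, 24.0, 280.5, 181.0]] [array([524.7, 195. ,  76.6]), array([0.1, 0.1])] {60: [524.7, 196.6], 70: [524.7, 195.6], 76: [524.8, 195.1], 95: [524.8, 193.2]}
ring [[299.4, 245.5, 82.0, 299.0, 245.5], [284.43, 200.61, 44.0, 284.0, 199.5]] [array([522.3, 127.9,  59.6]), array([0.3, 0.3])] {60: [522.6, 127.8], 70: [522.6, 127.5], 76: [522.7, 127.3], 95: [522.8, 126.6]}
bezel T (np.float64(298.1294964028777), np.float64(244.44604316546761), 139, np.float64(298.0), np.float64(243.0))
bezel S (np.float64(284.3243243243243), np.float64(195.7972972972973), 74, np.float64(286.5), np.float64(192.5))
[510.43008598  77.11670396   3.88891498] [548.03158681 145.47136333  65.99519923] [ 529.0526313    91.40028666 1131.75390498]
```

```bash
python3 - <<'E'
from h import *
T=dict(np.load('top.npz'));S=dict(np.load('side.npz'))
def cloud(d):
    v,u=np.mgrid[0:400,0:640];K=d['K'];z=d['z_map']
    P=np.stack([(u-K[0,2])/K[0,0]*z,(v-K[1,2])/K[1,1]*z,z],-1)
    return P@d['attitude'].T+d['xyz']
for n,d in(('T',T),('S',S)):
    C=cloud(d)
    print(n)
    for nm,c in(('b',(548.5,-218.5)),('y',(503.5,-229.5)),('r',(460.5,-240))):
        m=(np.hypot(C[...,0]-c[0],C[...,1]-c[1])<25)&(C[...,2]>48)&(C[...,2]<80)
        q=C[m];print(nm,len(q),q.mean(0).round(1),q[q[:,2]>66].mean(0).round(1),(q[:,2]>66).sum(),np.percentile(q,[2,98],axis=0).round(1).tolist())
    for nm,c,lo in(('lock',(522.7,127.4),71),('estop',(526.7,253),85)):
        m=(np.hypot(C[...,0]-c[0],C[...,1]-c[1])<28)&(C[...,2]>lo)&(C[...,2]<lo+20)
        q=C[m];print(nm,len(q),q.mean(0).round(1),((q.min(0)+q.max(0))/2).round(1))
    m=(abs(C[...,0]-525)<70)&(abs(C[...,1]-190)<140)&(C[...,2]>61)&(C[...,2]<90)
    r=cv2.minAreaRect(C[m][:,:2].astype(np.float32));print('station',r)
    m=(abs(C[...,0]-503)<100)&(abs(C[...,1]+229)<60)&(C[...,2]>25)&(C[...,2]<35)
    print('block',cv2.minAreaRect(C[m][:,:2].astype(np.float32)),C[m].mean(0))
for n,b1 in (('blue',(431,224,20,18)),):
    for s,v in((90,40),(120,30)):
      print([np.round(cen(hsvmask(d,95,128,s,v),b),2) for d,b in((T,b1),(S,(320,290,20,22)))])
E
```

```text
T
b 68 [ 548.  -217.3   67.1] [ 548.4 -218.3   71.7] 46 [[535.9, -224.4, 49.8], [560.3, -212.3, 75.6]]
y 69 [ 504.7 -227.8   67.2] [ 504.7 -228.9   71.8] 47 [[492.4, -235.0, 51.2], [516.7, -222.8, 75.6]]
r 70 [ 461.5 -238.4   66.6] [ 461.4 -239.4   71.5] 47 [[449.0, -245.2, 50.4], [473.6, -233.4, 75.0]]
lock 131 [521.8 129.2  75.9] [522.7 132.   76.1]
estop 224 [525.2 252.4  94.1] [524.8 252.8  92.2]
station ((523.7835693359375, 191.88784790039062), (219.6706085205078, 80.01664733886719), 88.71504974365234)
block ((506.1993713378906, -229.48995971679688), (149.63487243652344, 47.64950942993164), 13.783576965332031) [ 506.81693304 -226.8233435    30.85394471]
S
b 92 [ 547.2 -220.9   64.1] [ 547.8 -219.4   70.2] 49 [[534.8, -225.1, 49.0], [559.6, -213.6, 73.7]]
y 94 [ 504.4 -231.5   64.6] [ 504.8 -230.    71. ] 49 [[492.0, -235.5, 49.1], [516.5, -225.1, 73.4]]
r 103 [ 460.5 -242.    64.2] [ 460.  -240.8   70.3] 57 [[448.1, -246.4, 48.3], [474.0, -234.8, 72.8]]
lock 70 [521.6 128.7  74.9] [522.1 129.4  75. ]
estop 100 [524.1 249.   92.5] [524.6 254.3  92. ]
station ((523.4547729492188, 192.0469512939453), (225.1197967529297, 80.5291519165039), 88.76019287109375)
block ((506.48193359375, -229.1009521484375), (150.31170654296875, 48.67485427856445), 13.475468635559082) [ 503.55829405 -234.97052586   29.89532517]
[array([441.29, 233.92,  38.  , 441.  , 234.  ]), array([328.18, 302.58,  80.  , 328.5 , 302.5 ])]
[array([441.06, 233.81,  31.  , 441.5 , 233.5 ]), array([328.04, 302.43,  72.  , 328.5 , 302.5 ])]
```

```bash
cat >> h.py <<'E'
from scipy.spatial.transform import Rotation as Ro
def go(p,ydeg,s=None):
    """shift (m) and rotvec in tool axes from measured pose to TCP p, tool down, y axis at ydeg"""
    s=s or readout.sense();R=np.array(s['ee_rot']);a=np.radians(ydeg)
    y=np.array([np.cos(a),np.sin(a),0]);z=np.array([0,0,-1.]);D=np.c_[np.cross(y,z),y,z]
    print('p',np.array(p),'shift',((R.T@(np.array(p)-s['ee_pos']))/1000).round(4).tolist(),'w',Ro.from_matrix(R.T@D).as_rotvec().round(4).tolist())
E
python3 -c "
from h import *
go([480,100,250],90); go([548.3,-218.8,200],103.6)"
```

```text
p [480 100 250] shift [-0.4234, -0.4024, 0.0001] w [-0.0016, -0.0002, -0.3228]
p [ 548.3 -218.8  200. ] shift [-0.5893, -0.683, 0.0506] w [-0.0016, -0.0003, -0.5602]
```

>>> arm_command --targets '[{"dx": -0.21,"dy": -0.2,"wz": -0.16,"claw": 0.3},{"dx": -0.21,"dy": -0.2,"wz": -0.16,"claw": 0.3},{"dx": -0.21,"dy": -0.2,"wz": -0.16,"claw": 0.3},{"dx": -0.21,"dy": -0.2,"wz": -0.16,"claw": 0.3},{"dx": -0.21,"dy": -0.2,"wz": -0.16,"claw": 0.3},{"dx": -0.21,"dy": -0.2,"wz": -0.16,"claw": 0.3},{"dx": -0.423,"dy": -0.402,"wz": -0.323,"claw": 0.3},{"dx": -0.423,"dy": -0.402,"wz": -0.323,"claw": 0.3},{"dx": -0.423,"dy": -0.402,"wz": -0.323,"claw": 0.3},{"dx": -0.423,"dy": -0.402,"wz": -0.323,"claw": 0.3},{"dx": -0.423,"dy": -0.402,"wz": -0.323,"claw": 0.3},{"dx": -0.423,"dy": -0.402,"wz": -0.323,"claw": 0.3}]'

```text
invalid input
```

```bash
python3 -c "
from h import *
go([548.3,-218.8,200],103.6);print(readout.sense()['joint_pos'].round(2))"
```

```text
p [ 548.3 -218.8  200. ] shift [-0.5893, -0.683, 0.0506] w [-0.0016, -0.0003, -0.5602]
[-1.29  0.47 -0.01  1.6   0.01  1.07 -0.06]
```

>>> arm_command --newtons 40 --targets '[{"dx": -0.21,"dy": -0.2,"dz": 0,"wx": 0,"wy": 0,"wz": -0.16,"claw": 0.3},{"dx": -0.21,"dy": -0.2,"dz": 0,"wx": 0,"wy": 0,"wz": -0.16,"claw": 0.3},{"dx": -0.21,"dy": -0.2,"dz": 0,"wx": 0,"wy": 0,"wz": -0.16,"claw": 0.3},{"dx": -0.21,"dy": -0.2,"dz": 0,"wx": 0,"wy": 0,"wz": -0.16,"claw": 0.3},{"dx": -0.21,"dy": -0.2,"dz": 0,"wx": 0,"wy": 0,"wz": -0.16,"claw": 0.3},{"dx": -0.21,"dy": -0.2,"dz": 0,"wx": 0,"wy": 0,"wz": -0.16,"claw": 0.3},{"dx": -0.423,"dy": -0.402,"dz": 0,"wx": 0,"wy": 0,"wz": -0.323,"claw": 0.3},{"dx": -0.423,"dy": -0.402,"dz": 0,"wx": 0,"wy": 0,"wz": -0.323,"claw": 0.3},{"dx": -0.423,"dy": -0.402,"dz": 0,"wx": 0,"wy": 0,"wz": -0.323,"claw": 0.3},{"dx": -0.423,"dy": -0.402,"dz": 0,"wx": 0,"wy": 0,"wz": -0.323,"claw": 0.3},{"dx": -0.423,"dy": -0.402,"dz": 0,"wx": 0,"wy": 0,"wz": -0.323,"claw": 0.3},{"dx": -0.423,"dy": -0.402,"dz": 0,"wx": 0,"wy": 0,"wz": -0.323,"claw": 0.3}]'

```text
t: 1.1
ee_pos: [439.2, 176.0, 250.3]
ee_rot: [[-1.0, -0.0, 0.0], [-0.0, 1.0, 0.0], [-0.0, 0.0, -1.0]]
force: [0.5, 0.6, -0.3]
width: 59.6
gripper_force: 0.0
```

```bash
python3 -c "
from h import *
go([548.3,-218.8,200],103.6);print(readout.sense()['joint_pos'].round(2))"
```

```text
p [ 548.3 -218.8  200. ] shift [-0.1089, -0.3948, 0.0503] w [0.0002, 0.0001, -0.2371]
[-0.6   0.16  0.17  2.03 -0.03  0.95  1.15]
```

>>> arm_command --targets '[{"dx": -0.09,"dy": -0.37,"dz": 0.05,"wx": 0,"wy": 0,"wz": -0.237,"claw": 0.5},{"dx": -0.09,"dy": -0.37,"dz": 0.05,"wx": 0,"wy": 0,"wz": -0.237,"claw": 0.5},{"dx": -0.09,"dy": -0.37,"dz": 0.05,"wx": 0,"wy": 0,"wz": -0.237,"claw": 0.5},{"dx": -0.09,"dy": -0.37,"dz": 0.05,"wx": 0,"wy": 0,"wz": -0.237,"claw": 0.5},{"dx": -0.09,"dy": -0.37,"dz": 0.05,"wx": 0,"wy": 0,"wz": -0.237,"claw": 0.5},{"dx": -0.09,"dy": -0.37,"dz": 0.05,"wx": 0,"wy": 0,"wz": -0.237,"claw": 0.5},{"dx": -0.09,"dy": -0.37,"dz": 0.05,"wx": 0,"wy": 0,"wz": -0.237,"claw": 0.5},{"dx": -0.09,"dy": -0.37,"dz": 0.05,"wx": 0,"wy": 0,"wz": -0.237,"claw": 0.5},{"dx": -0.09,"dy": -0.37,"dz": 0.05,"wx": 0,"wy": 0,"wz": -0.237,"claw": 0.5},{"dx": -0.09,"dy": -0.37,"dz": 0.05,"wx": 0,"wy": 0,"wz": -0.237,"claw": 0.5},{"dx": -0.09,"dy": -0.37,"dz": 0.05,"wx": 0,"wy": 0,"wz": -0.237,"claw": 0.5},{"dx": -0.09,"dy": -0.37,"dz": 0.05,"wx": 0,"wy": 0,"wz": -0.237,"claw": 0.5}]'

```text
t: 2.1
ee_pos: [528.3, -193.3, 199.5]
ee_rot: [[-0.973, -0.232, -0.002], [-0.232, 0.973, -0.0], [0.002, 0.0, -1.0]]
force: [-0.5, 0.6, 0.6]
width: 42.6
gripper_force: 0.0
```

```bash
python3 -c "
from h import *
go([548.3,-218.8,58],103.6);print(readout.sense()['joint_pos'].round(2))"
```

```text
p [ 548.3 -218.8   58. ] shift [-0.0137, -0.0295, 0.1415] w [0.0003, -0.0016, -0.0033]
[ 0.    0.39  0.36  1.89 -0.17  0.9   2.25]
```

>>> arm_command --targets '[{"dx": -0.0137,"dy": -0.0295,"dz": 0.03,"wx": 0,"wy": 0,"wz": -0.003,"claw": 0.5},{"dx": -0.0137,"dy": -0.0295,"dz": 0.06,"wx": 0,"wy": 0,"wz": -0.003,"claw": 0.5},{"dx": -0.0137,"dy": -0.0295,"dz": 0.06,"wx": 0,"wy": 0,"wz": -0.003,"claw": 0.5},{"dx": -0.0137,"dy": -0.0295,"dz": 0.06,"wx": 0,"wy": 0,"wz": -0.003,"claw": 0.5}]'

```text
t: 2.43
ee_pos: [548.1, -215.3, 138.9]
ee_rot: [[-0.971, -0.24, -0.004], [-0.24, 0.971, 0.002], [0.004, 0.003, -1.0]]
force: [-0.4, 1.1, 0.7]
width: 42.8
gripper_force: 0.0
```

```bash
python3 - <<'E'
from h import *
go([548.3,-218.8,58],103.6)
d=cam('side');t=cam('top')
f=lambda im,x,y,w,h,k:cv2.resize(im[y:y+h,x:x+w],None,fx=k,fy=k,interpolation=cv2.INTER_CUBIC)
cv2.imwrite('pics/c1.png',np.hstack([f(d['pixels'][...,::-1],270,230,96,110,4),f(t['pixels'][...,::-1],400,190,96,110,4)]))
E
```

```text
p [ 548.3 -218.8   58. ] shift [0.0003, -0.0037, 0.0809] w [0.003, -0.0036, 0.0046]
```

View pics/c1.png

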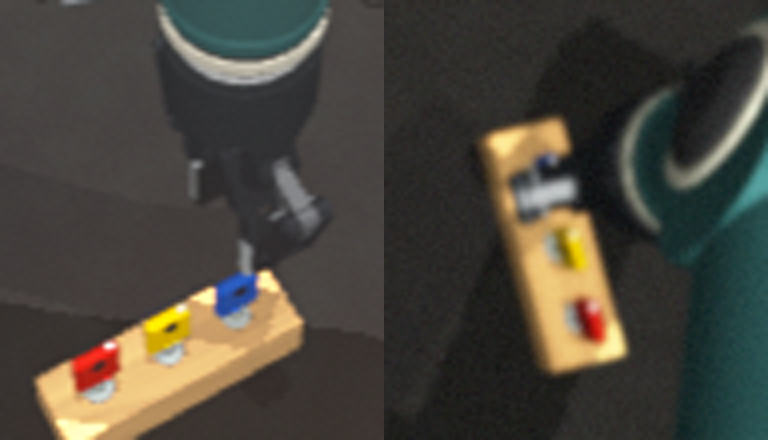

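The gripper stands over the blue key: in the side crop the fingers are at about (250,240) and the blue head at (237,295). Yellow is well clear, so I'm descending.

>>> arm_command --targets '[{"dx": 0.0003,"dy": -0.003,"dz": 0.03,"wx": 0.003,"wy": -0.003,"wz": 0.004,"claw": 0.5},{"dx": 0.0003,"dy": -0.003,"dz": 0.055,"wx": 0.003,"wy": -0.003,"wz": 0.004,"claw": 0.5},{"dx": 0.0003,"dy": -0.003,"dz": 0.07,"wx": 0.003,"wy": -0.003,"wz": 0.004,"claw": 0.5},{"dx": 0.0003,"dy": -0.003,"dz": 0.079,"wx": 0.003,"wy": -0.003,"wz": 0.004,"claw": 0.5},{"dx": 0.0003,"dy": -0.003,"dz": 0.079,"wx": 0.003,"wy": -0.003,"wz": 0.004,"claw": 0.5},{"dx": 0.0003,"dy": -0.003,"dz": 0.079,"wx": 0.003,"wy": -0.003,"wz": 0.004,"claw": 0.5},{"dx": 0.0003,"dy": -0.003,"dz": 0.079,"wx": 0.003,"wy": -0.003,"wz": 0.004,"claw": 0.5}]'

```text
t: 3.12
ee_pos: [550.9, -220.6, 63.1]
ee_rot: [[-0.972, -0.234, 0.007], [-0.234, 0.972, -0.003], [-0.006, -0.004, -1.0]]
force: [0.3, 1.4, -0.1]
width: 42.9
gripper_force: 0.0
```

```bash
python3 -c "
from h import *
go([548.3,-218.8,58],103.6);s=readout.sense();print(s['ee_pos'],s['force'])"
```

```text
p [ 548.3 -218.8   58. ] shift [0.0021, 0.0024, 0.0051] w [-0.0044, 0.0057, -0.0009]
[ 550.85647615 -220.58507633   63.12142019] [ 0.33065738  1.43553382 -0.11154323]
```

>>> arm_command --targets '[{"dx": 0.002,"dy": 0.002,"dz": 0.004,"wx": -0.004,"wy": 0.005,"wz": 0,"claw": 0.5},{"dx": 0.002,"dy": 0.002,"dz": 0.004,"wx": -0.004,"wy": 0.005,"wz": 0,"claw": 0.5},{"dx": 0.002,"dy": 0.002,"dz": 0.004,"wx": -0.004,"wy": 0.005,"wz": 0,"claw": 0.5},{"dx": 0.002,"dy": 0.002,"dz": 0.004,"wx": -0.004,"wy": 0.005,"wz": 0,"claw": 0.5},{"dx": 0.002,"dy": 0.002,"dz": 0.004,"wx": -0.004,"wy": 0.005,"wz": 0,"claw": 0.5},{"dx": 0.002,"dy": 0.002,"dz": 0.004,"wx": -0.004,"wy": 0.005,"wz": 0,"claw": 0.5}]'

```text
t: 3.62
ee_pos: [547.3, -219.0, 57.4]
ee_rot: [[-0.972, -0.234, -0.002], [-0.234, 0.972, 0.0], [0.002, 0.001, -1.0]]
force: [0.2, 0.3, -1.2]
width: 42.6
gripper_force: 0.0
```

```bash
python3 -c "
from h import *
go([548.3,-218.8,58],103.6);s=readout.sense();print(s['ee_pos'],s['force'])"
```

```text
p [ 548.3 -218.8   58. ] shift [-0.001, -0.0001, -0.0006] w [0.0009, -0.0018, -0.0013]
[ 547.28256389 -218.98488925   57.37865431] [ 0.21750822  0.29301183 -1.18313036]
```

Good. Closing.

>>> arm_command --newtons 30 --targets '[{"dx": -0.001,"dy": 0,"dz": 0,"wx": 0,"wy": 0,"wz": 0,"claw": 0.8},{"dx": -0.001,"dy": 0,"dz": 0,"wx": 0,"wy": 0,"wz": 0,"claw": 1},{"dx": -0.001,"dy": 0,"dz": 0,"wx": 0,"wy": 0,"wz": 0,"claw": 1},{"dx": -0.001,"dy": 0,"dz": 0,"wx": 0,"wy": 0,"wz": 0,"claw": 1},{"dx": -0.001,"dy": 0,"dz": 0,"wx": 0,"wy": 0,"wz": 0,"claw": 1},{"dx": -0.001,"dy": 0,"dz": 0,"wx": 0,"wy": 0,"wz": 0,"claw": 1},{"dx": -0.001,"dy": 0,"dz": 0,"wx": 0,"wy": 0,"wz": 0,"claw": 1},{"dx": -0.001,"dy": 0,"dz": 0,"wx": 0,"wy": 0,"wz": 0,"claw": 1},{"dx": -0.001,"dy": 0,"dz": 0,"wx": 0,"wy": 0,"wz": 0,"claw": 1}]'

```text
t: 4.37
ee_pos: [548.3, -218.8, 57.3]
ee_rot: [[-0.972, -0.234, -0.002], [-0.234, 0.972, 0.0], [0.002, 0.001, -1.0]]
force: [0.6, -0.1, 0.6]
width: 8.1
gripper_force: 32.8
```

>>> arm_command --newtons 70 --targets '[{"dx": 0,"dy": 0,"dz": 0,"wx": 0,"wy": 0,"wz": 0,"claw": 1},{"dx": 0,"dy": 0,"dz": 0,"wx": 0,"wy": 0,"wz": 0,"claw": 1},{"dx": 0,"dy": 0,"dz": -0.006,"wx": 0,"wy": 0,"wz": 0,"claw": 1},{"dx": 0,"dy": 0,"dz": -0.014,"wx": 0,"wy": 0,"wz": 0,"claw": 1},{"dx": 0,"dy": 0,"dz": -0.022,"wx": 0,"wy": 0,"wz": 0,"claw": 1},{"dx": 0,"dy": 0,"dz": -0.03,"wx": 0,"wy": 0,"wz": 0,"claw": 1},{"dx": 0,"dy": 0,"dz": -0.04,"wx": 0,"wy": 0,"wz": 0,"claw": 1},{"dx": 0,"dy": 0,"dz": -0.06,"wx": 0,"wy": 0,"wz": 0,"claw": 1},{"dx": 0,"dy": 0,"dz": -0.09,"wx": 0,"wy": 0,"wz": 0,"claw": 1},{"dx": 0,"dy": 0,"dz": -0.11,"wx": 0,"wy": 0,"wz": 0,"claw": 1},{"dx": 0,"dy": 0,"dz": -0.12,"wx": 0,"wy": 0,"wz": 0,"claw": 1},{"dx": 0,"dy": 0,"dz": -0.12,"wx": 0,"wy": 0,"wz": 0,"claw": 1}]'

```text
t: 5.37
ee_pos: [549.9, -219.3, 180.3]
ee_rot: [[-0.972, -0.234, 0.003], [-0.234, 0.972, -0.001], [-0.003, -0.001, -1.0]]
force: [-0.4, -1.0, -1.0]
width: 8.3
gripper_force: 69.9
```

```bash
python3 - <<'E'
from h import *
go([522.1,128.9,170],88.6)
d=cam('side');t=cam('top');s=readout.sense();print(s['width'],s['gripper_force'],s['force'])
f=lambda im,x,y,w,h,k:cv2.resize(im[y:y+h,x:x+w],None,fx=k,fy=k,interpolation=cv2.INTER_CUBIC)
cv2.imwrite('pics/c2.png',f(d['pixels'][...,::-1],270,200,96,130,4))
E
```

```text
p [522.1 128.9 170. ] shift [-0.0544, 0.3451, 0.01] w [-0.001, 0.003, 0.2605]
8.079324927806042 69.9101972579956 [-0.36068318 -0.2925108   0.04179992]
```

View pics/c2.png

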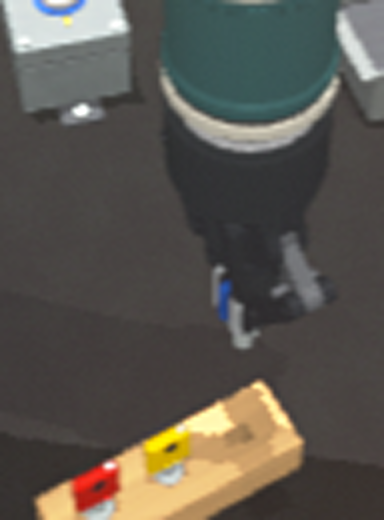

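The key is in the grip: blue shows between the fingers at (222,295) and its hole is empty. Red and yellow are still standing. Moving over the lock.

>>> arm_command --targets '[{"dx": -0.0544,"dy": 0.345,"dz": 0.01,"wx": 0,"wy": 0.002,"wz": 0.26,"claw": 1},{"dx": -0.0544,"dy": 0.345,"dz": 0.01,"wx": 0,"wy": 0.002,"wz": 0.26,"claw": 1},{"dx": -0.0544,"dy": 0.345,"dz": 0.01,"wx": 0,"wy": 0.002,"wz": 0.26,"claw": 1},{"dx": -0.0544,"dy": 0.345,"dz": 0.01,"wx": 0,"wy": 0.002,"wz": 0.26,"claw": 1},{"dx": -0.0544,"dy": 0.345,"dz": 0.01,"wx": 0,"wy": 0.002,"wz": 0.26,"claw": 1},{"dx": -0.0544,"dy": 0.345,"dz": 0.01,"wx": 0,"wy": 0.002,"wz": 0.26,"claw": 1},{"dx": -0.0544,"dy": 0.345,"dz": 0.01,"wx": 0,"wy": 0.002,"wz": 0.26,"claw": 1},{"dx": -0.0544,"dy": 0.345,"dz": 0.01,"wx": 0,"wy": 0.002,"wz": 0.26,"claw": 1},{"dx": -0.0544,"dy": 0.345,"dz": 0.01,"wx": 0,"wy": 0.002,"wz": 0.26,"claw": 1},{"dx": -0.0544,"dy": 0.345,"dz": 0.01,"wx": 0,"wy": 0.002,"wz": 0.26,"claw": 1},{"dx": -0.0544,"dy": 0.345,"dz": 0.01,"wx": 0,"wy": 0.002,"wz": 0.26,"claw": 1},{"dx": -0.0544,"dy": 0.345,"dz": 0.01,"wx": 0,"wy": 0.002,"wz": 0.26,"claw": 1}]'

```text
t: 6.47
ee_pos: [520.1, 128.0, 166.4]
ee_rot: [[-1.0, 0.025, -0.006], [0.025, 1.0, -0.001], [0.006, -0.002, -1.0]]
force: [-0.7, 0.1, 0.2]
width: 7.9
gripper_force: 69.8
```

```bash
python3 - <<'E'
from h import *
go([522.1,128.9,140],88.6);d=cam('side');go([522.1,128.9,140],88.6)
f=lambda im,x,y,w,h,k:cv2.resize(im[y:y+h,x:x+w],None,fx=k,fy=k,interpolation=cv2.INTER_CUBIC)
cv2.imwrite('pics/c3.png',f(d['pixels'][...,::-1],240,100,90,110,5))
print(readout.sense()['joint_pos'].round(2))
E
```

```text
p [522.1 128.9 140. ] shift [-0.0022, 0.001, 0.0264] w [-0.0015, -0.006, -0.0006]
p [522.1 128.9 140. ] shift [-0.0019, 0.0015, 0.0267] w [-0.0013, -0.0055, -0.0019]
[-0.58  0.39  0.34  1.97 -0.18  0.81  1.4 ]
```

View pics/c3.png

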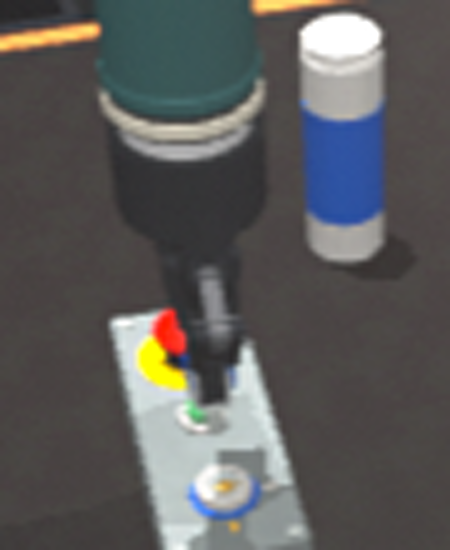

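The key hangs over the lock, with the lock at (225,490) in the crop and the emergency stop well behind. I'm going just above the mouth and letting it settle.

>>> arm_command --targets '[{"dx": -0.002,"dy": 0.001,"dz": 0.02,"wx": -0.001,"wy": -0.005,"wz": -0.001,"claw": 1},{"dx": -0.002,"dy": 0.001,"dz": 0.032,"wx": -0.001,"wy": -0.005,"wz": -0.001,"claw": 1},{"dx": -0.002,"dy": 0.001,"dz": 0.038,"wx": -0.001,"wy": -0.005,"wz": -0.001,"claw": 1},{"dx": -0.002,"dy": 0.001,"dz": 0.038,"wx": -0.001,"wy": -0.005,"wz": -0.001,"claw": 1},{"dx": -0.002,"dy": 0.001,"dz": 0.038,"wx": -0.001,"wy": -0.005,"wz": -0.001,"claw": 1},{"dx": -0.002,"dy": 0.001,"dz": 0.038,"wx": -0.001,"wy": -0.005,"wz": -0.001,"claw": 1},{"dx": -0.002,"dy": 0.001,"dz": 0.038,"wx": -0.001,"wy": -0.005,"wz": -0.001,"claw": 1},{"dx": -0.002,"dy": 0.001,"dz": 0.038,"wx": -0.001,"wy": -0.005,"wz": -0.001,"claw": 1}]'

```text
t: 7.18
ee_pos: [522.9, 130.4, 130.1]
ee_rot: [[-1.0, 0.023, 0.002], [0.023, 1.0, 0.002], [-0.002, 0.002, -1.0]]
force: [-0.5, -0.1, -0.5]
width: 8.0
gripper_force: 69.8
```

```bash
python3 - <<'E'
from h import *
go([522.1,128.9,119],88.6);print(readout.sense()['ee_pos'],readout.sense()['force'])
E
```

```text
p [522.1 128.9 119. ] shift [0.0008, -0.0016, 0.0111] w [0.0017, 0.0019, 0.0016]
[522.87115717 130.44702483 130.13899907] [-0.54997655 -0.09369956 -0.53408766]
```

>>> arm_command --targets '[{"dx": 0.0008,"dy": -0.0015,"dz": 0,"wx": 0.001,"wy": 0.001,"wz": 0.001,"claw": 1},{"dx": 0.0008,"dy": -0.0015,"dz": 0.002,"wx": 0.001,"wy": 0.001,"wz": 0.001,"claw": 1},{"dx": 0.0008,"dy": -0.0015,"dz": 0.004,"wx": 0.001,"wy": 0.001,"wz": 0.001,"claw": 1},{"dx": 0.0008,"dy": -0.0015,"dz": 0.006,"wx": 0.001,"wy": 0.001,"wz": 0.001,"claw": 1},{"dx": 0.0008,"dy": -0.0015,"dz": 0.008,"wx": 0.001,"wy": 0.001,"wz": 0.001,"claw": 1},{"dx": 0.0008,"dy": -0.0015,"dz": 0.009,"wx": 0.001,"wy": 0.001,"wz": 0.001,"claw": 1},{"dx": 0.0008,"dy": -0.0015,"dz": 0.009,"wx": 0.001,"wy": 0.001,"wz": 0.001,"claw": 1},{"dx": 0.0008,"dy": -0.0015,"dz": 0.009,"wx": 0.001,"wy": 0.001,"wz": 0.001,"claw": 1}]'

```text
t: 7.85
ee_pos: [521.6, 128.8, 120.4]
ee_rot: [[-1.0, 0.024, -0.0], [0.024, 1.0, 0.0], [0.0, 0.0, -1.0]]
force: [-0.7, 0.8, -1.1]
width: 8.0
gripper_force: 69.8
```

>>> arm_command --targets '[{"dx": 0,"dy": 0,"dz": 0.001,"wx": 0,"wy": 0,"wz": 0,"claw": 1},{"dx": 0,"dy": 0,"dz": 0.002,"wx": 0,"wy": 0,"wz": 0,"claw": 1},{"dx": 0,"dy": 0,"dz": 0.003,"wx": 0,"wy": 0,"wz": 0,"claw": 1},{"dx": 0,"dy": 0,"dz": 0.004,"wx": 0,"wy": 0,"wz": 0,"claw": 1},{"dx": 0,"dy": 0,"dz": 0.004,"wx": 0,"wy": 0,"wz": 0,"claw": 1},{"dx": 0,"dy": 0,"dz": 0.004,"wx": 0,"wy": 0,"wz": 0,"claw": 1}]'

```text
t: 8.35
ee_pos: [521.9, 129.6, 116.5]
ee_rot: [[-1.0, 0.023, 0.001], [0.023, 1.0, 0.001], [-0.001, 0.001, -1.0]]
force: [1.4, 3.0, -0.1]
width: 8.1
gripper_force: 69.8
```

>>> arm_command --targets '[{"dx": 0,"dy": 0.0007,"dz": 0.001,"wx": 0,"wy": 0,"wz": 0,"claw": 1},{"dx": 0,"dy": 0.0007,"dz": 0.002,"wx": 0,"wy": 0,"wz": 0,"claw": 1},{"dx": 0,"dy": 0.0007,"dz": 0.003,"wx": 0,"wy": 0,"wz": 0,"claw": 1},{"dx": 0,"dy": 0.0007,"dz": 0.004,"wx": 0,"wy": 0,"wz": 0,"claw": 1},{"dx": 0,"dy": 0.0007,"dz": 0.005,"wx": 0,"wy": 0,"wz": 0,"claw": 1},{"dx": 0,"dy": 0.0007,"dz": 0.005,"wx": 0,"wy": 0,"wz": 0,"claw": 1},{"dx": 0,"dy": 0.0007,"dz": 0.005,"wx": 0,"wy": 0,"wz": 0,"claw": 1}]'

```text
t: 8.93
ee_pos: [522.2, 129.7, 112.4]
ee_rot: [[-1.0, 0.024, 0.001], [0.024, 1.0, 0.001], [-0.001, 0.001, -1.0]]
force: [-1.0, 1.0, 8.5]
width: 8.0
gripper_force: 71.2
```

>>> arm_command --targets '[{"dx": 0,"dy": 0,"dz": 0.001,"wx": 0,"wy": 0,"wz": 0,"claw": 1},{"dx": 0,"dy": 0,"dz": 0.002,"wx": 0,"wy": 0,"wz": 0,"claw": 1},{"dx": 0,"dy": 0,"dz": 0.003,"wx": 0,"wy": 0,"wz": 0,"claw": 1},{"dx": 0,"dy": 0,"dz": 0.003,"wx": 0,"wy": 0,"wz": 0,"claw": 1},{"dx": 0,"dy": 0,"dz": 0.003,"wx": 0,"wy": 0,"wz": 0,"claw": 1},{"dx": 0,"dy": 0,"dz": 0.003,"wx": 0,"wy": 0,"wz": 0,"claw": 1}]'

```text
t: 9.43
ee_pos: [522.2, 129.8, 110.2]
ee_rot: [[-1.0, 0.024, 0.001], [0.024, 1.0, 0.001], [-0.001, 0.001, -1.0]]
force: [-3.0, 0.4, 15.6]
width: 8.0
gripper_force: 72.5
```

>>> arm_command --targets '[{"dx": 0,"dy": 0,"dz": 0.001,"wx": 0,"wy": 0,"wz": 0,"claw": 1},{"dx": 0,"dy": 0,"dz": 0.002,"wx": 0,"wy": 0,"wz": 0,"claw": 1},{"dx": 0,"dy": 0,"dz": 0.002,"wx": 0,"wy": 0,"wz": 0,"claw": 1},{"dx": 0,"dy": 0,"dz": 0.002,"wx": 0,"wy": 0,"wz": 0,"claw": 1}]'

```text
t: 9.77
ee_pos: [522.4, 129.8, 109.9]
ee_rot: [[-1.0, 0.024, 0.001], [0.024, 1.0, 0.002], [-0.001, 0.002, -1.0]]
force: [-7.9, -1.5, 31.4]
width: 7.9
gripper_force: 74.9
```

Bottomed hard: the tip is at about 63 mm. Easing off slightly, then turning clockwise, which is +wz in the tool frame.

>>> arm_command --newtons 90 --targets '[{"dx": 0.0005,"dy": 0,"dz": -0.001,"wx": 0,"wy": 0,"wz": 0,"claw": 1},{"dx": 0.0005,"dy": 0,"dz": -0.001,"wx": 0,"wy": 0,"wz": 0,"claw": 1},{"dx": 0.0005,"dy": 0,"dz": -0.001,"wx": 0,"wy": 0,"wz": 0.08,"claw": 1},{"dx": 0.0005,"dy": 0,"dz": -0.001,"wx": 0,"wy": 0,"wz": 0.16,"claw": 1},{"dx": 0.0005,"dy": 0,"dz": -0.001,"wx": 0,"wy": 0,"wz": 0.24,"claw": 1},{"dx": 0.0005,"dy": 0,"dz": -0.001,"wx": 0,"wy": 0,"wz": 0.32,"claw": 1},{"dx": 0.0005,"dy": 0,"dz": -0.001,"wx": 0,"wy": 0,"wz": 0.4,"claw": 1},{"dx": 0.0005,"dy": 0,"dz": -0.001,"wx": 0,"wy": 0,"wz": 0.4,"claw": 1}]'

```text
t: 10.43
ee_pos: [522.1, 130.3, 110.0]
ee_rot: [[-0.91, 0.414, 0.001], [0.414, 0.91, 0.002], [-0.0, 0.003, -1.0]]
force: [-5.2, 1.0, 23.1]
width: 7.8
gripper_force: 89.5
```

```bash
python3 - <<'E'
from h import *
s=readout.sense();print(s['ee_pos'],s['force'],s['wrist_torque'],np.degrees(np.arctan2(s['ee_rot'][1,1],s['ee_rot'][0,1])))
E
```

```text
[522.0650643  130.25592684 110.03961317] [-5.21604466  1.01801614 23.10040107] [0.22059985 1.25315565 0.07029633] 65.53349073149658
```

>>> arm_command --targets '[{"dx": 0,"dy": 0,"dz": 0,"wx": 0,"wy": 0,"wz": 0.1,"claw": 1},{"dx": 0,"dy": 0,"dz": 0,"wx": 0,"wy": 0,"wz": 0.2,"claw": 1},{"dx": 0,"dy": 0,"dz": 0,"wx": 0,"wy": 0,"wz": 0.3,"claw": 1},{"dx": 0,"dy": 0,"dz": 0,"wx": 0,"wy": 0,"wz": 0.4,"claw": 1},{"dx": 0,"dy": 0,"dz": 0,"wx": 0,"wy": 0,"wz": 0.5,"claw": 1},{"dx": 0,"dy": 0,"dz": 0,"wx": 0,"wy": 0,"wz": 0.6,"claw": 1},{"dx": 0,"dy": 0,"dz": 0,"wx": 0,"wy": 0,"wz": 0.7,"claw": 1},{"dx": 0,"dy": 0,"dz": 0,"wx": 0,"wy": 0,"wz": 0.8,"claw": 1},{"dx": 0,"dy": 0,"dz": 0,"wx": 0,"wy": 0,"wz": 0.9,"claw": 1},{"dx": 0,"dy": 0,"dz": 0,"wx": 0,"wy": 0,"wz": 1.0,"claw": 1},{"dx": 0,"dy": 0,"dz": 0,"wx": 0,"wy": 0,"wz": 1.0,"claw": 1}]'

```text
t: 11.35
ee_pos: [522.5, 131.4, 110.0]
ee_rot: [[-0.143, 0.99, 0.002], [0.99, 0.143, 0.004], [0.004, 0.002, -1.0]]
force: [-4.3, 4.0, 22.0]
width: 8.3
gripper_force: 89.4
```

```bash
python3 - <<'E'
from h import *
s=readout.sense();print(s['ee_pos'],s['force'],s['wrist_torque'],np.degrees(np.arctan2(s['ee_rot'][1,1],s['ee_rot'][0,1])),s['joint_pos'].round(2))
E
```

```text
[522.49154098 131.43984163 110.03625335] [-4.28529208  4.01339334 22.01635445] [0.97941779 1.07052656 0.08117794] 8.226697095529433 [-0.83  0.55  0.67  2.02 -0.5   0.74  0.29]
```

>>> arm_command --targets '[{"dx": 0,"dy": 0,"dz": 0,"wx": 0,"wy": 0,"wz": 0.1,"claw": 1},{"dx": 0,"dy": 0,"dz": 0,"wx": 0,"wy": 0,"wz": 0.2,"claw": 1},{"dx": 0,"dy": 0,"dz": 0,"wx": 0,"wy": 0,"wz": 0.28,"claw": 1},{"dx": 0,"dy": 0,"dz": 0,"wx": 0,"wy": 0,"wz": 0.34,"claw": 1},{"dx": 0,"dy": 0,"dz": 0,"wx": 0,"wy": 0,"wz": 0.34,"claw": 1},{"dx": 0,"dy": 0,"dz": 0,"wx": 0,"wy": 0,"wz": 0.34,"claw": 1}]'

```text
t: 11.85
ee_pos: [523.5, 131.3, 110.1]
ee_rot: [[0.191, 0.982, 0.004], [0.982, -0.191, 0.004], [0.005, 0.003, -1.0]]
force: [-2.7, 3.4, 19.9]
width: 7.5
gripper_force: 89.0
```

```bash
python3 - <<'E'
from h import *
s=readout.sense();print(s['ee_pos'],s['force'],s['wrist_torque'],np.degrees(np.arctan2(s['ee_rot'][1,1],s['ee_rot'][0,1])),s['joint_pos'].round(2))
E
```

```text
[523.45762702 131.2914979  110.08779294] [-2.66491217  3.41205976 19.86632324] [0.95191608 0.37672921 0.06609659] -11.028048347151444 [-0.89  0.57  0.75  2.02 -0.57  0.76  0.02]
```

>>> arm_command --targets '[{"dx": 0,"dy": 0,"dz": 0,"wx": 0,"wy": 0,"wz": 0.05,"claw": 1},{"dx": 0,"dy": 0,"dz": 0,"wx": 0,"wy": 0,"wz": 0.09,"claw": 1},{"dx": 0,"dy": 0,"dz": 0,"wx": 0,"wy": 0,"wz": 0.09,"claw": 1},{"dx": 0,"dy": 0,"dz": 0,"wx": 0,"wy": 0,"wz": 0.09,"claw": 1}]'

```text
t: 12.18
ee_pos: [523.9, 131.1, 110.1]
ee_rot: [[0.279, 0.96, 0.005], [0.96, -0.279, 0.004], [0.005, 0.004, -1.0]]
force: [0.2, 3.2, 19.4]
width: 7.8
gripper_force: 88.7
```

```bash
python3 - <<'E'
from h import *
d=cam('side');t=cam('top')
s=readout.sense();print(s['ee_pos'],s['force'],s['wrist_torque'],np.degrees(np.arctan2(s['ee_rot'][1,1],s['ee_rot'][0,1])),s['gripper_force'])
f=lambda im,x,y,w,h,k:cv2.resize(im[y:y+h,x:x+w],None,fx=k,fy=k,interpolation=cv2.INTER_CUBIC)
cv2.imwrite('pics/c4.png',np.hstack([f(d['pixels'][...,::-1],250,150,64,80,6),f(t['pixels'][...,::-1],265,205,64,80,6)]))
E
```

```text
[523.92699502 131.0942864  110.11930446] [-0.13336649  4.63998038 18.74917134] [0.94245122 0.07840018 0.09956034] -16.183007610984117 88.72223854064941
```

View pics/c4.png

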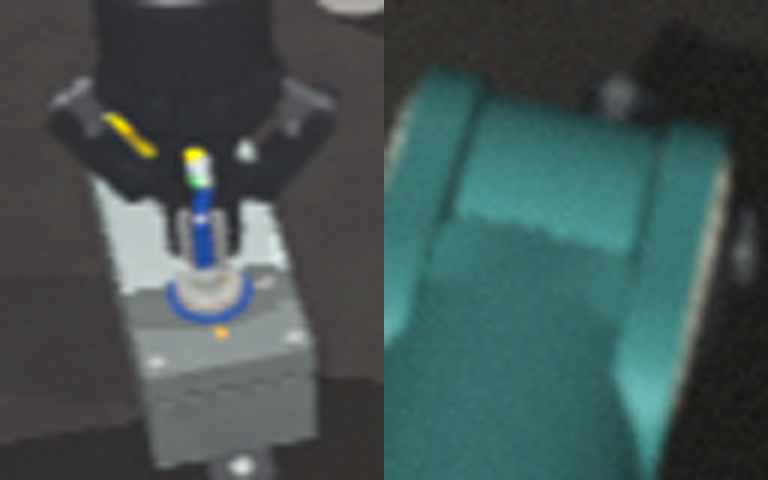

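The side view shows the key seated in the bezel at (205,295). Its head is edge-on between the fingers with the white mark at (200,218), so it has turned with the hand. I'm holding briefly, then handing in.

>>> arm_command --targets '[{"dx": 0,"dy": 0,"dz": 0,"wx": 0,"wy": 0,"wz": 0.03,"claw": 1},{"dx": 0,"dy": 0,"dz": 0,"wx": 0,"wy": 0,"wz": 0.03,"claw": 1},{"dx": 0,"dy": 0,"dz": 0,"wx": 0,"wy": 0,"wz": 0.03,"claw": 1},{"dx": 0,"dy": 0,"dz": 0,"wx": 0,"wy": 0,"wz": 0.03,"claw": 1},{"dx": 0,"dy": 0,"dz": 0,"wx": 0,"wy": 0,"wz": 0.03,"claw": 1},{"dx": 0,"dy": 0,"dz": 0,"wx": 0,"wy": 0,"wz": 0.03,"claw": 1}]'

```text
t: 12.78
ee_pos: [524.1, 131.1, 110.1]
ee_rot: [[0.307, 0.952, 0.006], [0.952, -0.307, 0.004], [0.005, 0.004, -1.0]]
force: [0.6, 3.4, 17.9]
width: 8.1
gripper_force: 88.6
```

```bash
python3 - <<'E'
from h import *
s=readout.sense();print(s['ee_pos'],s['force'],s['wrist_torque'],s['gripper_force'])
print(arm.finish_job())
E
```

```text
[524.09604534 131.07642149 110.11975045] [ 0.6254535   3.37653944 17.85188211] [ 0.95537418 -0.01125115  0.12258109] 88.60382437705994
the job is handed in; nothing more can be done
None
```

I handed the job in at about 12.8 s with the blue key bottomed in the switch, the hand turned about 106° clockwise (past the quarter turn plus play), and the key still gripped at about 89 N; the hand-in gave no verdict.

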